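# Nest the spare tubs and snap the lid on the stack

### The arm

A 6-joint arm with a two-finger parallel gripper is mounted at the origin on the work surface. World frame = base frame: x ahead of the robot, y to its left, z up, the work surface at z = 0. Lengths are in m, angles in rad, forces in N, time in s.
With the tool pointing down it reaches from about 0.325 to 0.775 m from the base axis. Payload 5.5 kg.
Tool frame: the origin (TCP) lies between the finger pads; the fingertips stand 8 mm ahead of it and the grasp point (between the pads) lies 11 mm behind it; z points along the fingers, y is the line along which they close (so a half turn about z gives the same grasp; the last joint's range is limited). The gripper opens to 88 mm and grips with 3 to 60 N. Pads are 20 mm wide; open, the fingers measure 115 mm over their backs; the gripper's body (75 mm by 178 mm) begins 61 mm behind the grasp point.
Start: joints at [-1.212, 0.091, 1.231, -0, 1.82, -0.057], TCP at [0.242, -0.549, 0.205] pointing down, gripper open.
Joint ranges: [-2.87, 2.87], [-0.86, 2.18], [0.17, 2.46], [-1.51, 4.65], [0.06, 2.69], [-2.65, 2.65]. Speed limits (rad/s): [2.57, 2.57, 3.01, 3.14, 3.14, 3.14].

### API

Orientations are given as a unit quaternion [x, y, z, w].
In Python, from bench import robot, eyes gives the robot as it stands. The module is installed in compiled form; this text tells all that it offers.
- The arm moves only by the tool apply_moves, never from a script. Its argument "series" is a list of rows, each a list of 7 numbers: the turn, a rotation vector about the tool's x, y, z in degrees, then the shift along the tool's x, y, z in cm, then the finger opening in cm, from 0 to 8.78. In form: [[ax, ay, az, tx, ty, tz, claw], ...]. A call has exactly 8 rows; each row shifts and turns the commanded pose from where the row before left it, along the tool's axes as they then stand; what a row does not reach is not made up. A row lasts 1/12 s, in which the tool goes at most 41.7 mm and 7.16 degrees, less where a joint would pass 70% of its speed; a pose out of reach is approached as far as the arm can. A call with a gripper value outside its range is refused whole. The fingers move at their own pace and stop on an object; the grip force is fixed at half the most. Time passes only in rows, so rows that do not move let the fingers close, or fill a call up. It gives the time, the measured TCP pose, the force, the opening and the grip force at its end, in the units of the state.
- robot.state(): the state, without advancing time (a new reading comes with each control period).
- eyes.read_camera(name): name is "scene" or "top"; returns a dict with "img" (480x640x3 uint8, blue, green, red), "fx", "fy", "cx", "cy" (pixels), "position" and "attitude" of the camera in the world. Camera axes: x right, y down, z forward; pixel columns grow to the right and rows downward; lengths in m; the calibration is good to about 2 mm. A picture is of the moment at which its call begins. There is no depth.
- robot.hand_in(): hands the job in; it is judged then, once.
The state is a dict: "t": time; "qpos": joint angles; "dq": joint speeds; "joint_efforts": joint torques, N m; "ee_pos": TCP position; "orientation": TCP orientation; "ft_force": force on the tool from outside, world axes, zero at the start; "ft_torque": the same for the moment, N m; "gripper_width": finger opening in m; "gripper_force": force on a finger pad.
Only numpy, scipy, OpenCV 4.12 (cv2) and the standard library are available. Lean on these libraries where they do the work, as an engineer would, in place of code of your own. Each camera call takes 0.05 s, during which the arm holds its last target. There are 200 camera calls.

### The job

Put the spare pantry tubs away: nest the single tub all the way down into the standing stack of two and let go of it, then set the snap lid on the rim of that top tub and press it straight down until it clicks and sits fully home all round. Do not let up after the click: finish while still holding the lid pressed firmly down with the fingers, the stack standing upright on the shelf board. Leave the groceries standing where they are.

Things in the scene. Friction and masses are not known exactly. Their poses are not given: they have to be found in the camera images.
- single_tub: The single tub, standing alone on the board: round, tapered, pale blue plastic, open at the top, 64 mm high, foot 39 mm across, wall 2 mm, a bead 60 mm across and 3 mm high round the outside of the rim. Grip it across the rim. About 60 g. Origin at the centre of its underside, z up through its mouth.
- stack_top: Upper tub of the standing stack of two, same as the single tub; origin at the centre of its underside, 24 mm above the board, its rim at 88 mm. The single tub goes into it: an inner ledge 24 mm above each foot stops the nested tub, with about 1.4 mm of play all round; the single tub's origin ends 48 mm above the board.
- stack_bottom: Lower tub of the stack, same as the others, loose on the board; origin at the centre of its underside. The stack may slide a little.
- single_tub_rim (a point): Centre of the single tub's mouth, level with its rim: 64 mm above its origin, 112 mm above the board once nested.
- lid: Snap lid, lying right way up: plain pale blue cap 68 mm across, 19 mm high. Origin at the centre of the skirt's lower edge, z up. A lift tab (14 mm wide, 2.5 mm thick) stands out 8 mm from the skirt's foot on the +x side: grip across the y axis. Bore 61.6 mm, 65.6 mm at the mouth, 16 mm deep. Set on a rim it rests on twelve springy lugs, origin 57 mm above the tub's.
- lid_top (a point): Centre of the lid's flat top, 19 mm above its origin: press here. Pushed by fingertips it snaps at 5 to 10 N, often one edge first and the other just after; pushed dead level (held by the skirt) at up to 18 N. The force drops as it clicks down 9 mm, then it stops hard on the rim: origin 48 mm above the tub's, top 115 mm above the board. It then stays on by itself.
- table: The fixed white shelf board that carries everything, top at height 0; origin in the middle of its top. At the end it must feel the push on the lid through the stack (stack and lid weigh about 2.3 N).
- pickle_jar: Bystander: closed glass jar of pickles, 64 mm across, 88 mm high; origin at the centre of its underside.
- jam_jar: Bystander: closed jar of dark jam, 60 mm across, 86 mm high; origin at the centre of its underside.
- food_tin: Bystander: food tin, 74 mm across, 80 mm high; origin at the centre of its underside.
There are look-alikes about, which are no part of the job. What is shaped like the stack_top but red or yellow is not meant.

How it is judged:
By the outcome, as a careful person would: the job done as asked, in the order asked, and still so for the second after the job is handed in, while the arm keeps its last pose, push and grip.
It also fails if it takes over 66 s, if anything falls off the work surface, if the arm or the gripper's body presses on something with over 40 N, if the wrist force passes 120 N, or if a joint passes its speed limit or range.

## Working session

There is one attempt and no reset: what is moved stays moved. The work goes in short steps, Python scripts to look and compute and a tool call to move; the robot and the scene stay as the last step left them, time stands still between calls to the robot, and variables do not carry over. Pictures are saved under pics/ and viewed, at most 10 in all, crops included, and the job is handed in when it is done.

Besides the shell and the picture viewer there is one more tool, called after "Call:" as name([rows], argument=value, ...), one row to a line, values as JSON. apply_moves: Moves the arm, as the interface text tells. Its arguments: {"type":"object","properties":{"series":{"type":"array","items":{"type":"array","items":{"type":"number"}}}},"required":["series"]}

```bash
mkdir -p pics; ls
python3 - <<'E'
from bench import robot, eyes
import cv2
for n in("scene","top"):
    c=eyes.read_camera(n); cv2.imwrite(f"pics/{n}0.png",c["img"]); print({k:v for k,v in c.items() if k!="img"})
print(robot.state())
E
```

```text
pics
{'fx': 535.071972550438, 'fy': 535.071972550438, 'cx': 317.7180779982398, 'cy': 237.879702254146, 'position': array([ 1.1180088 , -0.30068589,  0.78670304]), 'attitude': array([ 0.80562809,  0.47724344, -0.17252544, -0.30567475])}
{'fx': 561.4861080515794, 'fy': 561.4861080515794, 'cx': 316.1676415644798, 'cy': 244.8709504016684, 'position': array([ 0.46706488, -0.00556385,  1.03807433]), 'attitude': array([ 0.70844024, -0.70381037,  0.03004729, -0.04313401])}
{'t': 0.1, 'qpos': array([-1.21170171e+00,  9.17592914e-02,  1.23179183e+00,  1.13570954e-05,
        1.81981265e+00, -5.67056869e-02]), 'dq': array([-1.32401335e-04, -1.49675946e-03, -1.70044083e-03,  4.77892697e-04,
       -6.04080488e-04,  9.38602302e-05]), 'joint_efforts': array([ 3.29758630e-03, -4.47855842e+01, -4.07571244e+01,  7.01526389e-02,
        2.83773069e-02, -1.10574001e-04]), 'ee_pos': array([ 0.2422424 , -0.54858383,  0.20431964]), 'orientation': array([ 9.78465821e-01,  2.06407007e-01, -1.27940484e-04, -8.76287110e-04]), 'ft_force': array([-0.67675013, -0.42033823,  0.22428771]), 'ft_torque': array([ 0.05421467,  0.01142686, -0.01622114]), 'gripper_force': 0.0, 'gripper_width': 0.0876597173153778}
```

View pics/scene0.png

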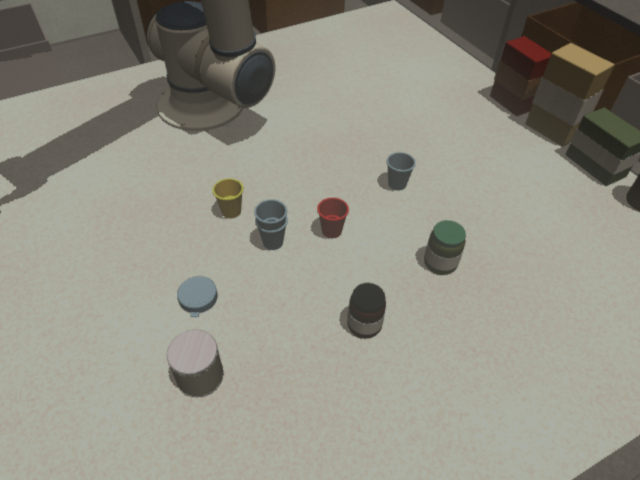

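View pics/top0.png

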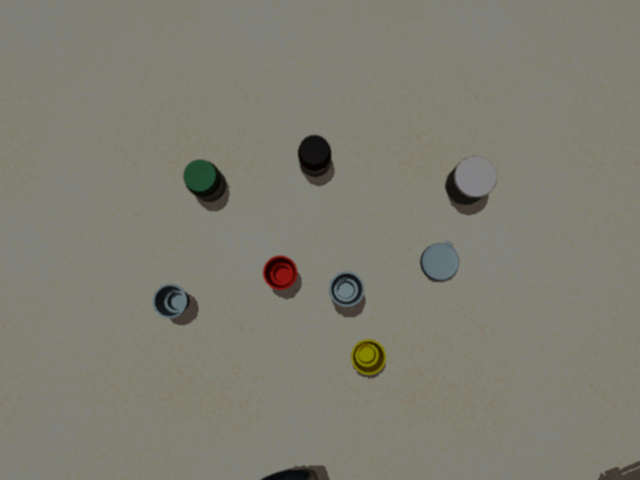

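Candidates (top-image pixels):
- Tubs: pale blue single (171,300), pale blue double-walled stack (347,289), red (281,272) and yellow (368,357).
- Lid: pale blue cap (440,261), with its tab at about (449,244). The white-topped tin is at (474,178).

By the description, I choose the single tub at (171,300), the stack at (347,289) and the lid at (440,261). In the scene view these are at (400,170), (271,225) and (197,294).

```bash
cat > h.py <<'E'
import numpy as np, cv2
from scipy.spatial.transform import Rotation as R
from scipy.optimize import least_squares
from bench import robot, eyes
def cast(c,uv,z):
    uv=np.atleast_2d(uv).astype(float)
    d=np.c_[(uv[:,0]-c["cx"])/c["fx"],(uv[:,1]-c["cy"])/c["fy"],np.ones(len(uv))]
    d=R.from_quat(c["attitude"]).apply(d); p=c["position"]
    return (p+d*((z-p[2])/d[:,2])[:,None])[:,:2]
def proj(c,P):
    q=R.from_quat(c["attitude"]).inv().apply(np.asarray(P)-c["position"])
    return np.array([c["cx"]+c["fx"]*q[0]/q[2],c["cy"]+c["fy"]*q[1]/q[2]])
def blob(c,near,lo=(85,35,40),hi=(112,255,255),win=45):
    hsv=cv2.cvtColor(c["img"],cv2.COLOR_BGR2HSV); m=cv2.inRange(hsv,lo,hi)
    w=np.zeros_like(m); x,y=map(int,near); w[max(0,y-win):y+win,max(0,x-win):x+win]=255
    m=cv2.morphologyEx(m&w,cv2.MORPH_CLOSE,np.ones((5,5)))
    cs=cv2.findContours(m,cv2.RETR_EXTERNAL,cv2.CHAIN_APPROX_NONE)[0]
    return max(cs,key=cv2.contourArea)[:,0]
def rim(c,near,z,r,**k):
    "centre of a round rim of radius r at height z, from the contour's far-from-the-foot half"
    P=cast(c,blob(c,near,**k),z); 
    foot=cast(c,proj(c,[*P.mean(0),z-.03]),z)[0]-P.mean(0)   # image-side shift of things below the rim
    f=lambda o:np.hypot(*(Q-o).T)-r
    o=P.mean(0)
    for _ in range(4):
        Q=P[(P-o)@foot<.2*r*np.linalg.norm(foot)]
        s=least_squares(f,o,loss="soft_l1",f_scale=.001); o=s.x
    return o,np.sqrt(np.mean(s.fun**2))
E
python3 - <<'E'
from h import *
px={"single":((400,170),(171,300),.064,.030),"stack":((271,225),(347,289),.088,.030),"lid":((197,294),(440,261),.019,.034)}
cams={n:eyes.read_camera(n) for n in("scene","top")}
tiles=[]
for k,(a,b,z,r) in px.items():
    for n,p in(("scene",a),("top",b)):
        c=cams[n]; bl=blob(c,p); o,e=rim(c,p,z,r); print(k,n,o.round(4),(e*1e3).round(2),len(bl))
        im=c["img"].copy(); 
        t=np.linspace(0,6.28,40)
        for q in t: 
            u=proj(c,[o[0]+r*np.cos(q),o[1]+r*np.sin(q),z]).round().astype(int); im[u[1],u[0]]=(0,0,255)
        tiles.append(cv2.resize(im[p[1]-40:p[1]+40,p[0]-40:p[0]+40],(260,260),interpolation=cv2.INTER_NEAREST))
cv2.imwrite("pics/crop.png",np.vstack([np.hstack(tiles[0::2]),np.hstack(tiles[1::2])]))
c=cams["top"];b=blob(c,(440,261));P=cast(c,b,.003);o=rim(c,(440,261),.019,.034)[0];d=P-o
i=np.hypot(*d.T)>.036; print("tab yaw",np.degrees(np.arctan2(*d[i].mean(0)[::-1])),i.sum(),np.hypot(*d.T).max())
for n,p in (("pickle",(203,174)),("jam",(314,151)),("tin",(474,177)),("red",(281,272)),("yel",(368,357))): print(n,cast(c,p,.07).round(3))
E
```

```text
Traceback (most recent call last):
  File "h.py", line 18, in blob
    return max(cs,key=cv2.contourArea)[:,0]
           ~~~^^^^^^^^^^^^^^^^^^^^^^^^
ValueError: max() iterable argument is empty
```

Run:
```python
import cv2
for n,pts in(("scene",[(197,290),(400,158),(400,178),(271,240),(290,330)]),("top",[(440,261),(160,290),(177,300),(333,292),(250,350)])):
    im=cv2.imread(f"pics/{n}0.png");h=cv2.cvtColor(im,cv2.COLOR_BGR2HSV)
    for x,y in pts: print(n,x,y,h[y,x],im[y,x])
    y={"scene":225,"top":289}[n]; x={"scene":240,"top":315}[n]; print(h[y,x:x+65:2].tolist())
```

```text
scene 197 290 [ 96  36 141] [141 137 121]
scene 400 158 [85 18 85] [84 85 79]
scene 400 178 [50 11 69] [66 69 67]
scene 271 240 [70 11 67] [65 67 64]
scene 290 330 [ 34  21 172] [158 172 170]
[[34, 21, 170], [26, 23, 168], [26, 24, 168], [25, 26, 169], [28, 21, 168], [32, 21, 171], [28, 23, 169], [26, 24, 167], [43, 15, 121], [80, 19, 81], [50, 12, 64], [53, 16, 65], [60, 8, 64], [70, 12, 66], [53, 15, 67], [60, 8, 65], [60, 8, 65], [60, 12, 65], [60, 12, 66], [68, 15, 68], [60, 8, 66], [85, 19, 81], [96, 32, 128], [47, 16, 145], [38, 18, 171], [35, 19, 171], [36, 21, 172], [34, 21, 170], [32, 20, 169], [34, 22, 171], [34, 22, 172], [26, 24, 170], [23, 27, 168]]
top 440 261 [ 97  45 120] [120 115  99]
top 160 290 [94 50 36] [36 35 29]
top 177 300 [ 97  44 122] [122 117 101]
top 333 292 [100  55  42] [42 39 33]
top 250 350 [ 28  31 130] [114 129 130]
[[28, 33, 131], [28, 29, 130], [30, 27, 130], [28, 27, 130], [30, 20, 130], [26, 14, 131], [30, 20, 129], [90, 25, 114], [98, 46, 66], [97, 47, 49], [98, 42, 122], [100, 50, 76], [98, 44, 111], [97, 42, 128], [98, 43, 129], [97, 42, 128], [97, 42, 128], [97, 42, 128], [99, 42, 129], [98, 45, 103], [98, 43, 106], [97, 45, 101], [99, 66, 27], [97, 50, 46], [94, 34, 114], [33, 18, 128], [27, 20, 130], [30, 22, 130], [28, 24, 130], [26, 31, 131], [26, 33, 130], [30, 24, 130], [26, 34, 129]]
```

```bash
python3 - <<'E'
s=open('h.py').read()
s=s.replace('lo=(85,35,40),hi=(112,255,255),','thr=1.0,').replace('''hsv=cv2.cvtColor(c["img"],cv2.COLOR_BGR2HSV); m=cv2.inRange(hsv,lo,hi)''','''g=cv2.GaussianBlur(c["img"],(3,3),0).astype(float)+1; m=((g[...,0]/g[...,2]>thr)*255).astype(np.uint8)''')
open('h.py','w').write(s)
E
cat > m.py <<'E'
from h import *
px={"single":((400,170),(171,300),.064,.030),"stack":((271,225),(347,289),.088,.030),"lid":((197,294),(440,261),.019,.034)}
cams={n:eyes.read_camera(n) for n in("scene","top")}
tiles=[]
for k,(a,b,z,r) in px.items():
    for n,p in(("scene",a),("top",b)):
        c=cams[n]; bl=blob(c,p); o,e=rim(c,p,z,r); print(k,n,o.round(4),(e*1e3).round(2),len(bl))
        im=c["img"].copy(); 
        t=np.linspace(0,6.28,40)
        for q in t: 
            u=proj(c,[o[0]+r*np.cos(q),o[1]+r*np.sin(q),z]).round().astype(int); im[u[1],u[0]]=(0,0,255)
        tiles.append(cv2.resize(im[p[1]-40:p[1]+40,p[0]-40:p[0]+40],(260,260),interpolation=cv2.INTER_NEAREST))
cv2.imwrite("pics/crop.png",np.vstack([np.hstack(tiles[0::2]),np.hstack(tiles[1::2])]))
c=cams["top"];b=blob(c,(440,261));P=cast(c,b,.003);o=rim(c,(440,261),.019,.034)[0];d=P-o
i=np.hypot(*d.T)>.037; print("tab yaw",np.degrees(np.arctan2(*d[i].mean(0)[::-1])),i.sum(),np.hypot(*d.T).max())
for n,p in (("pickle",(203,174)),("jam",(314,151)),("tin",(474,177)),("red",(281,272)),("yel",(368,357))): print(n,cast(c,p,.07).round(3))
E
python3 m.py
```

```text
single scene [0.4721 0.2637] 1.07 70
single top [0.4698 0.266 ] 0.73 98
stack scene [ 0.4932 -0.0411] 0.91 124
stack top [ 0.4918 -0.0385] 0.46 101
lid scene [ 0.5461 -0.2132] 0.68 112
lid top [ 0.5448 -0.2108] 1.84 110
tab yaw -54.94952829843208 25 0.04274607835484486
pickle [[0.692 0.213]]
jam [[0.734 0.018]]
tin [[ 0.688 -0.262]]
red [[0.52  0.073]]
yel [[ 0.377 -0.077]]
```

View pics/crop.png

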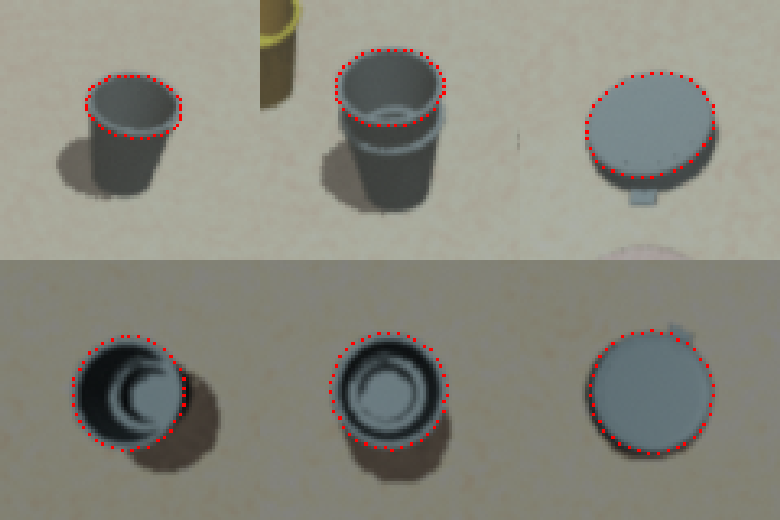

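The crops confirm the choices: the lone blue tub at top (171,300), the stack at (347,289) with two beads visible in the scene view, and the lid with its tab at top (450,243.5) and scene (195,315). Next I get the lid yaw.

```bash
cat >> h.py <<'E'
def rel(target):
    s=robot.state(); r=R.from_quat(s["orientation"]); x=r.as_matrix()
    print("t",round(s["t"],2),"pos",s["ee_pos"].round(4),"xyaw",np.degrees(np.arctan2(x[1,0],x[0,0])).round(2),"tilt",x[:2,2].round(4),"F",s["ft_force"].round(1),"w",round(s["gripper_width"],4),"gf",round(s["gripper_force"],1))
    if target is not None: print("tool shift cm",(r.inv().apply(np.array(target)-s["ee_pos"])*100).round(2))
E
python3 - <<'E'
from h import *
for n,p,o in(("scene",(194.8,314.9),(.5461,-.2132)),("top",(450.2,243.5),(.5448,-.2108))):
    d=cast(eyes.read_camera(n),p,.0015)[0]-o; print(np.degrees(np.arctan2(d[1],d[0])),np.hypot(*d))
rel((.471,.265,.1))
E
```

```text
-29.33645489997259 0.03644854471808394
-34.14078045431871 0.040918011495814866
t 0.4 pos [ 0.2423 -0.5489  0.2052] xyaw 23.83 tilt [-0.0001  0.0002] F [-0.5 -0.5 -0.1] w 0.0879 gf 0.0
tool shift cm [ 53.79 -65.21  10.53]
```

Call:
apply_moves([
  [0,0,6.85,0,0,0,8.78],
  [0,0,6.85,0,0,0,8.78],
  [0,0,6.85,0,0,0,8.78],
  [0,0,6.85,0,0,0,8.78],
  [0,0,6.85,0,0,0,8.78],
  [0,0,6.85,0,0,0,8.78],
  [0,0,6.85,0,0,0,8.78],
  [0,0,6.85,0,0,0,8.78],
])

```text
t: 1.07
ee_pos: [0.2424, -0.5489, 0.2053]
orientation: [0.963, -0.27, -0.0, -0.0]
ft_force: [-0.4, 0.2, -0.7]
gripper_width: 0.0878
gripper_force: 0.0
```

```bash
python3 -c "
from h import *
rel((.471,.265,.12)); print(robot.state()['qpos'])"
```

```text
t 1.07 pos [ 0.2424 -0.5489  0.2053] xyaw -31.32 tilt [-0.  0.] F [-0.4  0.2 -0.7] w 0.0878 gf 0.0
tool shift cm [-22.77 -81.41   8.53]
[-1.21167878e+00  9.11160892e-02  1.23071241e+00 -2.99592005e-05
  1.81981823e+00  9.05681371e-01]
```

Call:
apply_moves([
  [0,0,-6.9,0,0,0.5,8.78],
  [0,0,-6.9,0,0,0.5,8.78],
  [0,0,-6.9,0,0,0.5,8.78],
  [0,0,-6.9,0,0,0.5,8.78],
  [0,0,-6.9,0,0,0.5,8.78],
  [0,0,-6.9,0,0,0.5,8.78],
  [0,0,-6.9,0,0,0.5,8.78],
  [0,0,-6.9,0,0,0.5,8.78],
])

```text
t: 1.73
ee_pos: [0.2424, -0.5489, 0.1651]
orientation: [0.977, 0.213, 0.0, 0.0]
ft_force: [-0.2, -0.1, -0.0]
gripper_width: 0.0879
gripper_force: 0.0
```

Call:
apply_moves([
  [0,0,0,2.24,-2.72,0,8.78],
  [0,0,0,2.24,-2.72,0,8.78],
  [0,0,0,2.24,-2.72,0,8.78],
  [0,0,0,2.24,-2.72,0,8.78],
  [0,0,0,2.24,-2.72,0,8.78],
  [0,0,0,2.24,-2.72,0,8.78],
  [0,0,0,2.24,-2.72,0,8.78],
  [0,0,0,2.24,-2.72,0,8.78],
])

```text
t: 2.4
ee_pos: [0.3166, -0.2754, 0.1655]
orientation: [0.978, 0.21, 0.0, 0.0]
ft_force: [0.9, 0.1, 0.8]
gripper_width: 0.088
gripper_force: 0.0
```

Call:
apply_moves([
  [0,0,0,2.24,-2.72,0,8.78],
  [0,0,0,2.24,-2.72,0,8.78],
  [0,0,0,2.24,-2.72,0,8.78],
  [0,0,0,2.24,-2.72,0,8.78],
  [0,0,0,2.24,-2.72,0,8.78],
  [0,0,0,2.24,-2.72,0,8.78],
  [0,0,0,2.24,-2.72,0,8.78],
  [0,0,0,2.24,-2.72,0,8.78],
])

```text
t: 3.07
ee_pos: [0.3907, -0.0032, 0.1657]
orientation: [0.978, 0.21, 0.001, 0.0]
ft_force: [0.5, -0.5, 0.3]
gripper_width: 0.0875
gripper_force: 0.0
```

```bash
python3 -c "
from h import *
rel((.471,.265,.12)); print(robot.state()['qpos'])"
```

```text
t 3.07 pos [ 0.3907 -0.0032  0.1657] xyaw 24.22 tilt [ 0.0013 -0.0002] F [ 0.5 -0.5  0.3] w 0.0875 gf 0.0
tool shift cm [ 18.32 -21.17   4.58]
[-9.52865573e-02 -4.92305719e-01  1.80864926e+00 -8.18063420e-05
  1.82396488e+00  1.05275374e+00]
```

Call:
apply_moves([
  [0,0,0,2.28,-2.6,0.5,8.78],
  [0,0,0,2.28,-2.6,0.5,8.78],
  [0,0,0,2.28,-2.6,0.5,8.78],
  [0,0,0,2.28,-2.6,0.5,8.78],
  [0,0,0,2.28,-2.6,0.5,8.78],
  [0,0,0,2.28,-2.6,0.5,8.78],
  [0,0,0,2.28,-2.6,0.5,8.78],
  [0,0,0,1.1,-1.3,0.5,8.78],
])

```text
t: 3.73
ee_pos: [0.4664, 0.2462, 0.1247]
orientation: [0.977, 0.211, 0.0, -0.001]
ft_force: [-0.0, -1.1, -0.4]
gripper_width: 0.0881
gripper_force: 0.0
```

```bash
python3 -c "
from h import *
rel((.471,.265,.053))
for n,p in (('scene',(400,170)),('top',(171,300))):
    c=eyes.read_camera(n); cv2.imwrite('pics/a_%s.png'%n,c['img'])
im=[cv2.resize(cv2.imread('pics/a_%s.png'%n)[y-60:y+60,x-60:x+60],(400,400)) for n,x,y in(('scene',400,150),('top',171,300))]
cv2.imwrite('pics/a.png',np.hstack(im)); rel((.471,.265,.053))
"
```

```text
t 3.73 pos [0.4664 0.2462 0.1247] xyaw 24.35 tilt [-0.0001  0.0011] F [-0.  -1.1 -0.4] w 0.0881 gf 0.0
tool shift cm [ 1.19 -1.51  7.18]
t 3.83 pos [0.4656 0.245  0.1237] xyaw 24.42 tilt [-0.0026 -0.0006] F [-0.6 -1.  -0. ] w 0.0879 gf 0.0
tool shift cm [ 1.34 -1.6   7.07]
```

View pics/a.png

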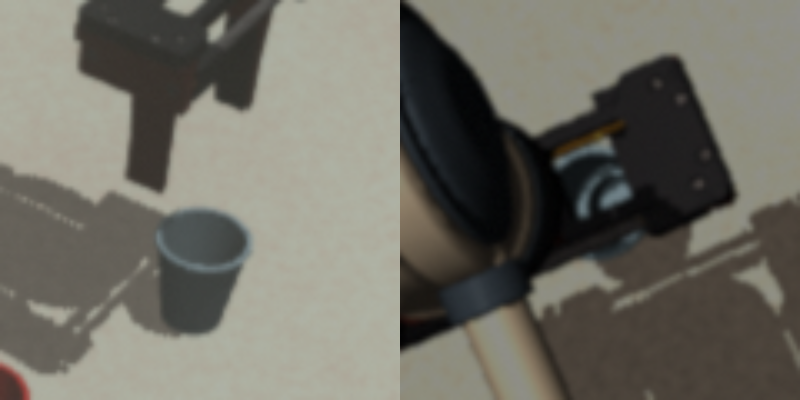

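The scene crop shows the open fingers above and short of the tub, whose rim is at about (204,238) in the crop. The top crop shows the tub between the fingers. I shift over it, descend and close.

Call:
apply_moves([
  [0,0,0,0.65,-0.8,0,8.78],
  [0,0,0,0.65,-0.8,0,8.78],
  [0,0,0,0,0,1.5,8.78],
  [0,0,0,0,0,1.5,8.78],
  [0,0,0,0,0,1.5,8.78],
  [0,0,0,0,0,1.5,8.78],
  [0,0,0,0,0,1.0,8.78],
  [0,0,0,0,0,0,8.78],
])

```text
t: 4.5
ee_pos: [0.4706, 0.2619, 0.0532]
orientation: [0.978, 0.209, -0.002, 0.0]
ft_force: [-0.3, 0.5, -0.3]
gripper_width: 0.0874
gripper_force: 0.0
```

```bash
python3 -c "
from h import *
rel((.471,.265,.053))"
```

```text
t 4.5 pos [0.4706 0.2619 0.0532] xyaw 24.17 tilt [-0.003  -0.0014] F [-0.3  0.5 -0.3] w 0.0874 gf 0.0
tool shift cm [ 0.17 -0.27  0.02]
```

Call:
apply_moves([
  [0,0,0,0.15,-0.25,0,8.78],
  [0,0,0,0,0,0,5],
  [0,0,0,0,0,0,5],
  [0,0,0,0,0,0,5],
  [0,0,0,0,0,0,5],
  [0,0,0,0,0,0,5],
  [0,0,0,0,0,0,5],
  [0,0,0,0,0,0,5],
])

```text
t: 5.17
ee_pos: [0.4719, 0.2657, 0.0554]
orientation: [0.978, 0.21, 0.0, -0.0]
ft_force: [1.0, -0.7, 0.1]
gripper_width: 0.0505
gripper_force: 0.0
```

Call:
apply_moves([
  [0,0,0,0,0,-1,5],
  [0,0,0,0,0,-2,5],
  [0,0,0,0,0,-2.5,5],
  [0,0,0,0,0,-2.5,5],
  [0,0,0,0,0,-1,5],
  [0,0,0,0,0,0,5],
  [0,0,0,0,0,0,5],
  [0,0,0,0,0,0,5],
])

```text
t: 5.83
ee_pos: [0.4712, 0.2654, 0.1436]
orientation: [0.978, 0.21, -0.001, 0.0]
ft_force: [-0.0, 0.0, 0.1]
gripper_width: 0.0494
gripper_force: 0.0
```

```bash
python3 -c "
from h import *
rel((.4925,-.04,.143)); print(robot.state()['qpos'])"
```

```text
t 5.83 pos [0.4712 0.2654 0.1436] xyaw 24.22 tilt [-0.0023 -0.0011] F [-0.   0.   0.1] w 0.0494 gf 0.0
tool shift cm [-10.59  28.72   0.08]
[ 4.49979928e-01 -6.94340202e-02  1.50143770e+00 -6.48059098e-06
  1.71209441e+00  1.59800418e+00]
```

```bash
python3 -c "
from h import *
im=[]
for n,x,y in (('scene',400,150),('top',171,300)):
    c=eyes.read_camera(n); im.append(cv2.resize(c['img'][y-80:y+80,x-80:x+80],(400,400))); print(proj(c,(.471,.265,.064)))
cv2.imwrite('pics/b.png',np.hstack(im))
"
```

```text
[400.96138384 161.60704714]
[170.45766837 299.80174342]
```

View pics/b.png

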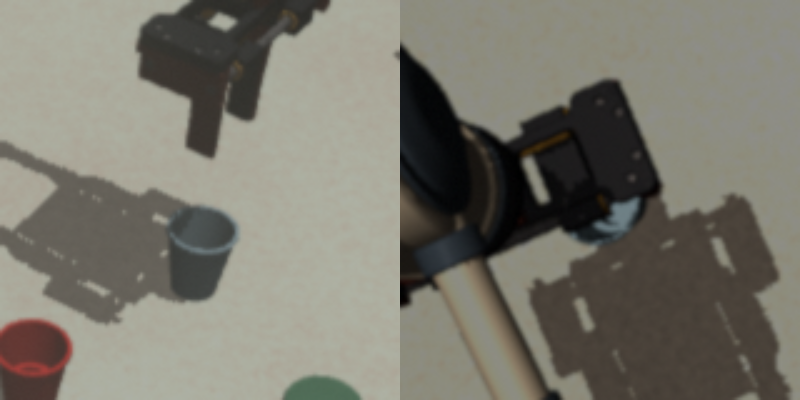

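The tub is unmoved (scene (401,162)), so the fingers closed on nothing. They appear to sit beside it, so I compare the fingertip pixels with the reported pose.

```bash
python3 -c "
from h import *
rel(None)
s=robot.state(); r=R.from_quat(s['orientation'])
for n,ps in (('scene',[(402,132),(418,117)]),('top',[(157,284)])):
    c=eyes.read_camera(n)
    for z in (.125,.135,.145,.165): print(n,z,cast(c,ps,z).round(3).tolist())
    for y in (-.025,.025): print(proj(c,s['ee_pos']+r.apply([0,y,.008])))
"
```

```text
t 5.93 pos [0.4711 0.2653 0.1432] xyaw 24.23 tilt [-0.003  -0.0015] F [ 0.3 -0.2 -0.4] w 0.0501 gf 0.0
scene 0.125 [[0.453, 0.27], [0.428, 0.328]]
scene 0.135 [[0.463, 0.262], [0.438, 0.319]]
scene 0.145 [[0.473, 0.253], [0.448, 0.309]]
scene 0.165 [[0.493, 0.236], [0.469, 0.29]]
[412.32801613 127.43998384]
[399.25428313 140.10174736]
top 0.125 [[0.496, 0.271]]
top 0.135 [[0.496, 0.268]]
top 0.145 [[0.496, 0.265]]
top 0.165 [[0.495, 0.259]]
[143.71086635 305.81502802]
[172.36107104 293.2132088 ]
```

```bash
python3 -c "
from h import *
s=robot.state(); r=R.from_quat(s['orientation']); im=[]
for n,x,y in (('scene',400,120),('top',171,285)):
    c=eyes.read_camera(n); I=cv2.resize(c['img'][y-60:y+60,x-50:x+50],(400,480)).copy()
    def d(p,col):
        u=(proj(c,s['ee_pos']+r.apply(p))-(x-50,y-60))*4; cv2.circle(I,tuple(int(v) for v in u),2,col,-1)
    for yy in (-.025,.025):
        for xx in (-.01,.01): d([xx,yy,.008],(0,0,255))
    for yy in (-.089,.089):
        for xx in (-.0375,.0375): d([xx,yy,-.072],(0,255,255))
    im.append(I)
cv2.imwrite('pics/c.png',np.hstack(im))
"
```

```text
(no output)
```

View pics/c.png

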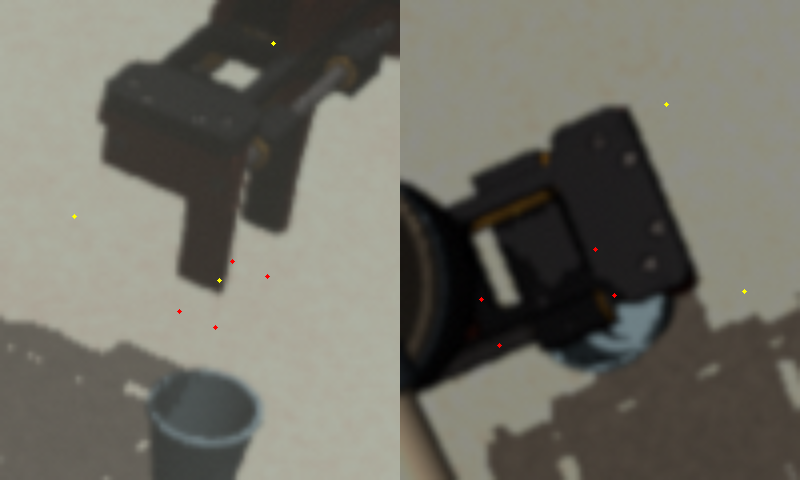

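Scene image: the fingertips are at about (402,131) and (416,115), roughly 10 px above where the reported pose puts them. I quantify that using the earlier view as well.

```bash
python3 -c "
from h import *
c=eyes.read_camera('scene'); t=eyes.read_camera('top')
P=np.array([.4656,.245,.1157]); print('a expect',proj(c,P),'seen 396.7,133')
P=np.array([.4711,.2653,.1352]); print('c expect',proj(c,P),'seen 408,123.3')
for v in np.eye(3)*.01: print((proj(c,P+v)-proj(c,P)).round(2),(proj(t,P+v)-proj(t,P)).round(2))
print(robot.state()['joint_efforts'])
"
```

```text
a expect [394.48127249 143.13891064] seen 396.7,133
c expect [405.89330148 133.71649147] seen 408,123.3
[2.98 2.84] [ 0.23 -6.24]
[ 4.19 -1.5 ] [-6.18 -0.05]
[ 0.71 -4.15] [-1.87 -0.04]
[-1.30837263e-03 -3.76764715e+01 -4.07104254e+01  1.26919747e-02
 -6.94328290e-02 -6.66601682e-05]
```

The offset is the same in both views and matches a tip about 24 mm higher than reported, with next to no xy error. That explains closing above the rim. I reopen and go down 24 mm lower.

Call:
apply_moves([
  [0,0,0,0,0,0,8.78],
  [0,0,0,0,0,0,8.78],
  [0,0,0,0,0,0,8.78],
  [0,0,0,0,0,0,8.78],
  [0,0,0,0,0,0,8.78],
  [0,0,0,0,0,1.5,8.78],
  [0,0,0,0,0,1.5,8.78],
  [0,0,0,0,0,1.5,8.78],
])

```text
t: 6.9
ee_pos: [0.4721, 0.2658, 0.1002]
orientation: [0.978, 0.21, 0.0, -0.0]
ft_force: [0.9, 0.9, -0.7]
gripper_width: 0.0878
gripper_force: 0.0
```

Call:
apply_moves([
  [0,0,0,0,0,1.5,8.78],
  [0,0,0,0,0,1.5,8.78],
  [0,0,0,0,0,1.5,8.78],
  [0,0,0,0,0,1,8.78],
  [0,0,0,0,0,0.8,8.78],
  [0,0,0,0,0,0.5,8.78],
  [0,0,0,0,0,0,8.78],
  [0,0,0,0,0,0,8.78],
])

```text
t: 7.57
ee_pos: [0.472, 0.2658, 0.0327]
orientation: [0.978, 0.21, 0.0, -0.0]
ft_force: [-0.1, 0.0, 0.2]
gripper_width: 0.0879
gripper_force: 0.0
```

```bash
python3 -c "
from h import *
rel((.471,.265,.029))
s=robot.state(); r=R.from_quat(s['orientation']); im=[]
for n,x,y in (('scene',400,145),('top',171,285)):
    c=eyes.read_camera(n); I=cv2.resize(c['img'][y-60:y+60,x-50:x+50],(400,480)).copy()
    for dz in (0,.024):
      for yy in (-.044,.044):
        for xx in (-.01,.01):
          u=(proj(c,s['ee_pos']+r.apply([xx,yy,.008-dz]))-(x-50,y-60))*4; cv2.circle(I,tuple(int(v) for v in u),2,(0,0,255) if dz else (0,255,255),-1)
    im.append(I)
cv2.imwrite('pics/d.png',np.hstack(im))
"
```

```text
t 7.57 pos [0.472  0.2658 0.0327] xyaw 24.23 tilt [0.0004 0.0002] F [-0.1  0.   0.2] w 0.0879 gf 0.0
tool shift cm [-0.13  0.03  0.37]
```

View pics/d.png

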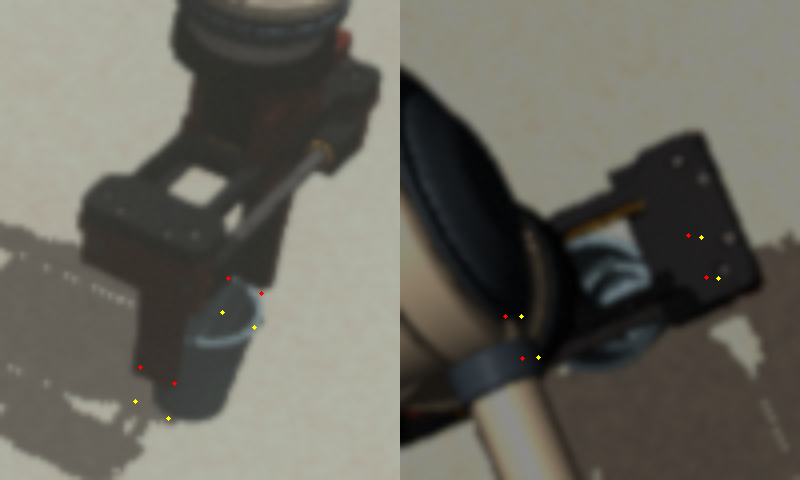

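The near fingertip sits at about the 24 mm-offset prediction (crop (155,380)), and the fingers straddle the rim. Close and lift.

Call:
apply_moves([
  [0,0,0,0,0,0,5],
  [0,0,0,0,0,0,5],
  [0,0,0,0,0,0,5],
  [0,0,0,0,0,0,5],
  [0,0,0,0,0,0,5],
  [0,0,0,0,0,0,5],
  [0,0,0,0,0,0,5],
  [0,0,0,0,0,0,5],
])

```text
t: 8.33
ee_pos: [0.4719, 0.2657, 0.0325]
orientation: [0.978, 0.21, 0.0, -0.0]
ft_force: [0.9, 0.1, 0.6]
gripper_width: 0.0582
gripper_force: 30.0
```

```bash
python3 -c "
from h import *
rel((.4925,-.04,.143))"
```

```text
t 8.33 pos [0.4719 0.2657 0.0325] xyaw 24.23 tilt [0.0002 0.0001] F [0.9 0.1 0.6] w 0.0582 gf 30.0
tool shift cm [-10.67  28.73 -11.06]
```

Call:
apply_moves([
  [0,0,0,0,0,-1,5],
  [0,0,0,0,0,-2,5],
  [0,0,0,0,0,-2,5],
  [0,0,0,0,0,-2,5],
  [0,0,0,0,0,-2,5],
  [0,0,0,0,0,-2,5],
  [0,0,0,0,0,-0.5,5],
  [0,0,0,0,0,0,5],
])

```text
t: 9.0
ee_pos: [0.4728, 0.2661, 0.1498]
orientation: [0.978, 0.21, 0.002, -0.0]
ft_force: [-0.1, -0.5, -0.4]
gripper_width: 0.0581
gripper_force: 30.0
```

Call:
apply_moves([
  [0,0,0,-0.5,1.4,0,5],
  [0,0,0,-1.0,2.8,0,5],
  [0,0,0,-1.25,3.4,0,5],
  [0,0,0,-1.25,3.4,0,5],
  [0,0,0,-1.25,3.4,0,5],
  [0,0,0,-1.25,3.4,0,5],
  [0,0,0,-1.25,3.4,0,5],
  [0,0,0,-1.25,3.4,0,5],
])

```text
t: 9.67
ee_pos: [0.4898, 0.0028, 0.1455]
orientation: [0.978, 0.21, -0.001, -0.0]
ft_force: [0.9, -0.2, 0.0]
gripper_width: 0.0577
gripper_force: 30.0
```

Call:
apply_moves([
  [0,0,0,-0.9,2.4,0,5],
  [0,0,0,-0.5,1.3,0,5],
  [0,0,0,-0.25,0.5,0,5],
  [0,0,0,0,0,0,5],
  [0,0,0,0,0,0,5],
  [0,0,0,0,0,0,5],
  [0,0,0,0,0,0,5],
  [0,0,0,0,0,0,5],
])

```text
t: 10.33
ee_pos: [0.4929, -0.0397, 0.1473]
orientation: [0.978, 0.211, 0.0, -0.0]
ft_force: [0.1, -0.3, -0.4]
gripper_width: 0.0576
gripper_force: 30.0
```

```bash
python3 -c "
from h import *
rel((.4925,-.04,.143))
im=[]
for n,x,y in (('scene',275,190),('top',345,289)):
    c=eyes.read_camera(n); cv2.imwrite('pics/e_%s.png'%n,c['img']); im.append(cv2.resize(c['img'][y-72:y+72,x-60:x+60],(400,480)))
cv2.imwrite('pics/e.png',np.hstack(im))
"
```

```text
t 10.33 pos [ 0.4929 -0.0397  0.1473] xyaw 24.32 tilt [0.     0.0002] F [ 0.1 -0.3 -0.4] w 0.0576 gf 30.0
tool shift cm [-0.05  0.01  0.43]
```

View pics/e.png

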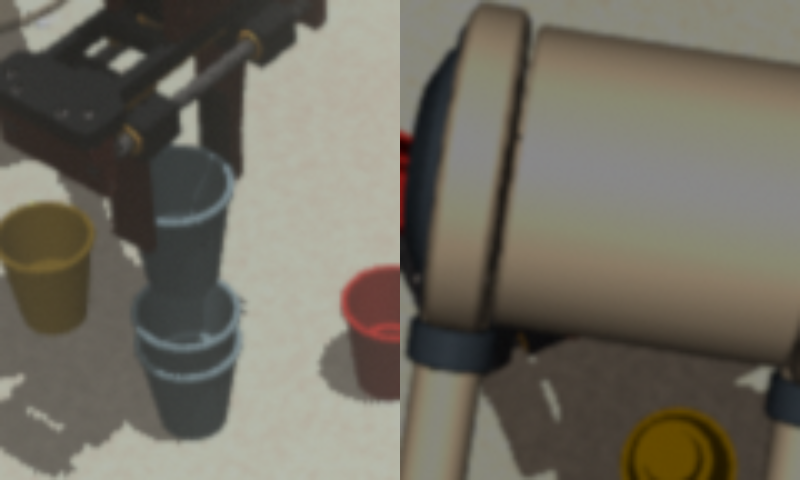

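Scene crop: the tub is held upright, with its rim at about crop (185,185), right above the stack mouth at (187,315). I compare the held rim to its prediction using the scene contour.

```bash
cat >> h.py <<'E'
def fitpts(c,near,z,r,o,win=60,tol=.005,thr=1.0):
    P=cast(c,blob(c,near,thr=thr,win=win),z); o=np.array(o,float)
    for tl in (tol,tol,.003,.002):
        Q=P[abs(np.hypot(*(P-o).T)-r)<tl]
        o=least_squares(lambda o:np.hypot(*(Q-o).T)-r,o,loss="soft_l1",f_scale=.0007).x
    a=np.degrees(np.arctan2(*(Q-o).T[::-1])); return o.round(4),len(Q),np.histogram(a,8,(-180,180))[0]
E
python3 -c "
from h import *
c=eyes.read_camera('scene')
p=proj(c,(.493,-.041,.176)); print(p)
for thr in (.98,1.0,1.03):
  for z in (.1788,.165):
    print('held',z,fitpts(c,p,z,.030,(.4931,-.0417),thr=thr))
  print('stack',fitpts(c,p,.088,.030,(.4932,-.0411),thr=thr))
"
```

```text
[267.6014615  174.84303173]
held 0.1788 (array([ 0.4911, -0.0408]), 38, array([ 0,  0,  1,  1,  5,  9, 12, 10]))
held 0.165 (array([ 0.4919, -0.0416]), 8, array([0, 0, 0, 2, 2, 3, 0, 1]))
stack (array([ 0.4933, -0.0404]), 32, array([ 5, 10,  0,  0,  1,  9,  7,  0]))
held 0.1788 (array([ 0.4915, -0.0415]), 36, array([ 0,  0,  0,  2,  5,  9, 11,  9]))
held 0.165 (array([ 0.4938, -0.0403]), 8, array([0, 0, 0, 2, 2, 1, 2, 1]))
stack (array([ 0.4948, -0.0407]), 33, array([6, 9, 2, 0, 1, 7, 8, 0]))
held 0.1788 (array([ 0.4926, -0.0427]), 31, array([0, 0, 0, 1, 6, 9, 8, 7]))
held 0.165 (array([ 0.494 , -0.0411]), 7, array([0, 0, 0, 1, 2, 1, 1, 2]))
stack (array([ 0.496 , -0.0415]), 32, array([8, 5, 3, 0, 3, 5, 8, 0]))
```

Call:
apply_moves([
  [0,0,0,0.1,0.05,0,5],
  [0,0,0,0,0,1.0,5],
  [0,0,0,0,0,1.0,5],
  [0,0,0,0,0,1.0,5],
  [0,0,0,0,0,0.5,5],
  [0,0,0,0,0,0.5,5],
  [0,0,0,0,0,0.5,5],
  [0,0,0,0,0,0,5],
])

```text
t: 11.15
ee_pos: [0.4934, -0.0406, 0.101]
orientation: [0.978, 0.21, -0.001, -0.0]
ft_force: [-0.3, -0.5, -1.5]
gripper_width: 0.0583
gripper_force: 30.0
```

Call:
apply_moves([
  [0,0,0,0,0,0.4,5],
  [0,0,0,0,0,0.4,5],
  [0,0,0,0,0,0.3,5],
  [0,0,0,0,0,0.3,5],
  [0,0,0,0,0,0.2,5],
  [0,0,0,0,0,0.2,5],
  [0,0,0,0,0,0,5],
  [0,0,0,0,0,0,5],
])

```text
t: 11.82
ee_pos: [0.494, -0.0407, 0.0843]
orientation: [0.978, 0.21, -0.0, -0.0]
ft_force: [-0.2, 0.9, -0.6]
gripper_width: 0.0582
gripper_force: 30.0
```

```bash
python3 -c "
from h import *
rel((.4935,-.04,.0805))"
```

```text
t 11.82 pos [ 0.494  -0.0407  0.0843] xyaw 24.22 tilt [-0.0001  0.    ] F [-0.2  0.9 -0.6] w 0.0582 gf 30.0
tool shift cm [-0.01 -0.08  0.38]
```

No contact force yet. I finish the nesting slowly.

Call:
apply_moves([
  [0,0,0,0,0,0.1,5],
  [0,0,0,0,0,0.1,5],
  [0,0,0,0,0,0.1,5],
  [0,0,0,0,0,0.05,5],
  [0,0,0,0,0,0.05,5],
  [0,0,0,0,0,0,5],
  [0,0,0,0,0,0,5],
  [0,0,0,0,0,0,5],
])

```text
t: 12.48
ee_pos: [0.4941, -0.0407, 0.0804]
orientation: [0.978, 0.21, 0.0, 0.0]
ft_force: [-0.0, -0.8, -0.6]
gripper_width: 0.0583
gripper_force: 30.0
```

```bash
python3 -c "
from h import *
rel((.4935,-.04,.0805))"
```

```text
t 12.48 pos [ 0.4941 -0.0407  0.0804] xyaw 24.22 tilt [ 0.0002 -0.    ] F [-0.  -0.8 -0.6] w 0.0583 gf 30.0
tool shift cm [-0.02 -0.09 -0.01]
```

Call:
apply_moves([
  [0,0,0,0,0,0.05,5],
  [0,0,0,0,0,0.05,5],
  [0,0,0,0,0,0.05,5],
  [0,0,0,0,0,0.05,5],
  [0,0,0,0,0,0,5],
  [0,0,0,0,0,0,5],
  [0,0,0,0,0,0,5],
  [0,0,0,0,0,0,5],
])

```text
t: 13.15
ee_pos: [0.4949, -0.0407, 0.0802]
orientation: [0.978, 0.21, 0.001, 0.0]
ft_force: [-0.8, 0.2, 8.2]
gripper_width: 0.0579
gripper_force: 30.0
```

```bash
python3 -c "
from h import *
rel((.4935,-.04,.0805))"
```

```text
t 13.15 pos [ 0.4949 -0.0407  0.0802] xyaw 24.23 tilt [ 0.003  -0.0004] F [-0.8  0.2  8.2] w 0.0579 gf 30.0
tool shift cm [-0.1  -0.13 -0.03]
```

Seated: 8 N at the predicted depth. Release, rise and head for the lid, turning +55°.

Call:
apply_moves([
  [0,0,0,0,0,-0.15,5],
  [0,0,0,0,0,0,8.78],
  [0,0,0,0,0,0,8.78],
  [0,0,0,0,0,0,8.78],
  [0,0,0,0,0,0,8.78],
  [0,0,0,0,0,0,8.78],
  [0,0,0,0,0,-1,8.78],
  [0,0,0,0,0,-2,8.78],
])

```text
t: 13.82
ee_pos: [0.4924, -0.0405, 0.1078]
orientation: [0.978, 0.21, -0.003, -0.001]
ft_force: [0.4, 0.8, -0.3]
gripper_width: 0.088
gripper_force: 0.0
```

Call:
apply_moves([
  [0,0,6.9,0,0,-2,8.78],
  [0,0,6.9,0,0,-1,8.78],
  [0,0,6.9,0,0,0,8.78],
  [0,0,6.9,0,0,0,8.78],
  [0,0,6.9,0,0,0,8.78],
  [0,0,6.9,0,0,0,8.78],
  [0,0,6.9,0,0,0,8.78],
  [0,0,6.9,0,0,0,8.78],
])

```text
t: 14.48
ee_pos: [0.4941, -0.0407, 0.1407]
orientation: [0.963, -0.27, 0.0, -0.0]
ft_force: [0.1, -0.2, -1.1]
gripper_width: 0.0879
gripper_force: 0.0
```

```bash
python3 -c "
from h import *
rel((.5455,-.212,.1)); print(robot.state()['qpos'].round(2))
c=eyes.read_camera('scene')
print(fitpts(c,proj(c,(.494,-.041,.1)),.112,.030,(.494,-.041)))"
```

```text
t 14.48 pos [ 0.4941 -0.0407  0.1407] xyaw -31.32 tilt [ 0.0007 -0.0001] F [ 0.1 -0.2 -1.1] w 0.0879 gf 0.0
tool shift cm [13.29 11.96  4.08]
[-0.15 -0.2   1.62  0.    1.71  1.97]
(array([ 0.4959, -0.043 ]), 48, array([ 9,  7,  3,  0,  2,  5, 10, 12]))
```

Call:
apply_moves([
  [0,0,0,1.5,1.4,0,8.78],
  [0,0,0,2.5,2.2,0,8.78],
  [0,0,0,2.5,2.2,0,8.78],
  [0,0,0,2.5,2.2,0,8.78],
  [0,0,0,2.2,2.0,1,8.78],
  [0,0,0,1.4,1.3,1,8.78],
  [0,0,0,0.7,0.65,1,8.78],
  [0,0,0,0,0,1,8.78],
])

```text
t: 15.2
ee_pos: [0.5466, -0.2132, 0.0991]
orientation: [0.964, -0.267, -0.0, 0.0]
ft_force: [-0.1, 0.3, -0.6]
gripper_width: 0.0873
gripper_force: 0.0
```

```bash
python3 -c "
from h import *
rel((.5455,-.212,.1))
c=eyes.read_camera('scene'); t=eyes.read_camera('top')
print(fitpts(c,proj(c,(.494,-.041,.1)),.112,.030,(.494,-.041)))
p=proj(t,(.494,-.041,.112));print('top',fitpts(t,p,.112,.030,(.494,-.041)))
im=[cv2.resize(I[y-60:y+60,x-50:x+50],(400,480)) for I,x,y in((c['img'],197,280),(t['img'],435,261))]
cv2.imwrite('pics/f.png',np.hstack(im))
rel((.5455,-.212,.1))"
```

```text
t 15.2 pos [ 0.5466 -0.2132  0.0991] xyaw -31.0 tilt [-0.0003 -0.0001] F [-0.1  0.3 -0.6] w 0.0873 gf 0.0
tool shift cm [-0.15 -0.05 -0.09]
(array([ 0.4931, -0.0417]), 53, array([ 9,  9,  3,  0,  1,  8, 10, 13]))
top (array([ 0.4922, -0.0395]), 103, array([12, 13, 13, 13, 13, 12, 14, 13]))
t 15.3 pos [ 0.5454 -0.2105  0.0973] xyaw -30.92 tilt [-0.0038  0.0023] F [-1.1  0.  -1.3] w 0.0878 gf 0.0
tool shift cm [ 0.09  0.13 -0.27]
```

View pics/f.png

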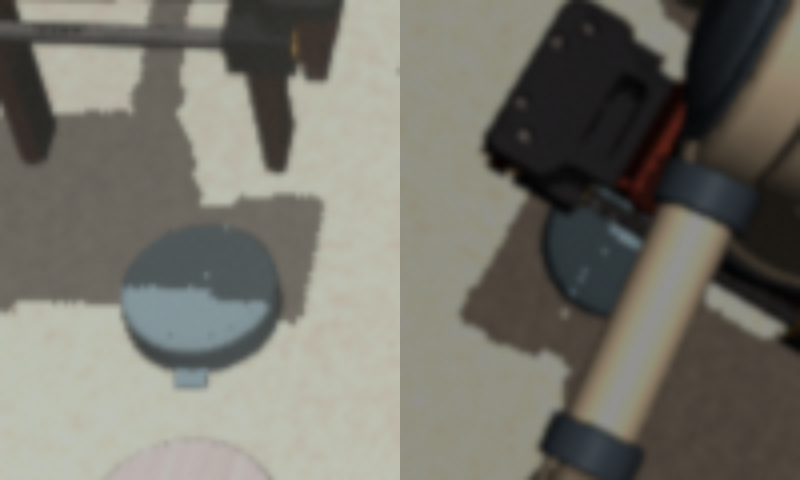

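Scene: the open fingertips are at crop (33,162) and (278,170), and the lid sits below at (200,290) with its tab at (190,378). Both views fit the nested rim at 112 mm, so the tub is home. I check the tip offset once more.

```bash
python3 -c "
from h import *
rel((.5455,-.212,-.011))
s=robot.state(); r=R.from_quat(s['orientation']);c=eyes.read_camera('scene')
P=s['ee_pos']
for y in(-.05,0,.05): print(proj(c,P+r.apply([0,y,-.016])))
print('seen',(33/4+147,162/4+220),(278/4+147,170/4+220))"
```

```text
t 15.3 pos [ 0.5454 -0.2105  0.0973] xyaw -30.92 tilt [-0.0038  0.0023] F [-1.1  0.  -1.3] w 0.0878 gf 0.0
tool shift cm [ 0.14  0.13 10.83]
[219.64197906 257.77613491]
[188.73508547 256.70607813]
[157.86942419 255.63744889]
seen (155.25, 260.5) (216.5, 262.5)
```

Call:
apply_moves([
  [0,0,0,0.1,0.05,1.5,8.78],
  [0,0,0,0,0,2.0,8.78],
  [0,0,0,0,0,2.0,8.78],
  [0,0,0,0,0,2.0,8.78],
  [0,0,0,0,0,1.5,8.78],
  [0,0,0,0,0,0.5,8.78],
  [0,0,0,0,0,0,8.78],
  [0,0,0,0,0,0,8.78],
])

```text
t: 16.02
ee_pos: [0.5477, -0.212, 0.0062]
orientation: [0.964, -0.266, 0.001, 0.0]
ft_force: [0.2, -0.3, 1.7]
gripper_width: 0.0879
gripper_force: 0.0
```

```bash
python3 -c "
from h import *
rel((.5455,-.212,-.011))"
```

```text
t 16.02 pos [ 0.5477 -0.212   0.0062] xyaw -30.91 tilt [ 0.0013 -0.0005] F [ 0.2 -0.3  1.7] w 0.0879 gf 0.0
tool shift cm [-0.19  0.12  1.72]
```

Call:
apply_moves([
  [0,0,0,0,0,0,8.78],
  [0,0,0,0,0,0,8.78],
  [0,0,0,0,0,0.1,8.78],
  [0,0,0,0,0,0.1,8.78],
  [0,0,0,0,0,0.1,8.78],
  [0,0,0,0,0,0,8.78],
  [0,0,0,0,0,0,8.78],
  [0,0,0,0,0,0,8.78],
])

```text
t: 16.68
ee_pos: [0.5471, -0.2126, 0.0018]
orientation: [0.964, -0.267, -0.0, -0.0]
ft_force: [-0.2, 0.9, -0.1]
gripper_width: 0.0875
gripper_force: 0.0
```

```bash
python3 -c "
from h import *
rel((.5455,-.212,-.011)); print(robot.state()['ft_torque'])
c=eyes.read_camera('scene'); s=robot.state(); r=R.from_quat(s['orientation'])
x,y=197,280; I=cv2.resize(c['img'][y-60:y+60,x-70:x+70],(700,600)).copy()
for dz in (0,.024):
  for yy in (-.044,.044):
   for xx in(-.01,.01):
    u=(proj(c,s['ee_pos']+r.apply([xx,yy,.008-dz]))-(x-70,y-60))*5; cv2.circle(I,tuple(int(v) for v in u),2,(0,0,255) if dz else (0,255,255),-1)
cv2.imwrite('pics/g.png',I)"
```

```text
t 16.68 pos [ 0.5471 -0.2126  0.0018] xyaw -30.98 tilt [-0.0002  0.0001] F [-0.2  0.9 -0.1] w 0.0875 gf 0.0
tool shift cm [-0.16  0.03  1.28]
[0.02030515 0.00653552 0.03947074]
```

View pics/g.png

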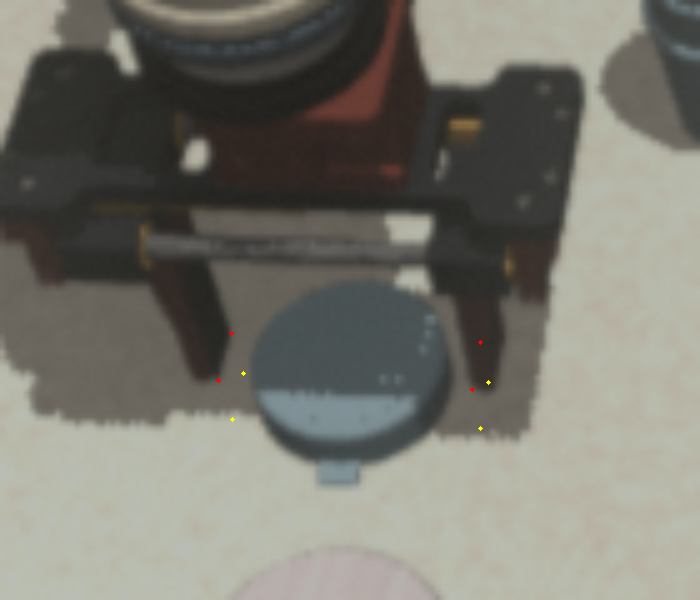

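The near fingertip corners, seen at crop (210,380) and (485,391), match the 24 mm-offset prediction and straddle the lid. That was my tenth picture, so from here I rely on numbers. Down 12 mm and close.

Call:
apply_moves([
  [0,0,0,-0.15,0,0.3,8.78],
  [0,0,0,0,0,0.3,8.78],
  [0,0,0,0,0,0.3,8.78],
  [0,0,0,0,0,0.2,8.78],
  [0,0,0,0,0,0.1,8.78],
  [0,0,0,0,0,0,8.78],
  [0,0,0,0,0,0,8.78],
  [0,0,0,0,0,0,8.78],
])

```text
t: 17.4
ee_pos: [0.5459, -0.2118, -0.01]
orientation: [0.964, -0.267, 0.0, 0.0]
ft_force: [-0.3, 0.1, 0.0]
gripper_width: 0.0876
gripper_force: 0.0
```

```bash
python3 -c "
from h import *
rel((.5455,-.212,-.011))"
```

```text
t 17.4 pos [ 0.5459 -0.2118 -0.01  ] xyaw -30.98 tilt [ 0.0002 -0.0001] F [-0.3  0.1  0. ] w 0.0876 gf 0.0
tool shift cm [-0.03  0.04  0.1 ]
```

Call:
apply_moves([
  [0,0,0,0,0,0,6],
  [0,0,0,0,0,0,6],
  [0,0,0,0,0,0,6],
  [0,0,0,0,0,0,6],
  [0,0,0,0,0,0,6],
  [0,0,0,0,0,0,6],
  [0,0,0,0,0,0,6],
  [0,0,0,0,0,0,6],
])

```text
t: 18.07
ee_pos: [0.5459, -0.2118, -0.01]
orientation: [0.964, -0.267, 0.0, 0.0]
ft_force: [-0.8, 0.0, 0.1]
gripper_width: 0.0679
gripper_force: 30.0
```

```bash
python3 -c "
from h import *
rel((.4927,-.0404,.13))"
```

```text
t 18.07 pos [ 0.5459 -0.2118 -0.01  ] xyaw -30.98 tilt [ 0.0002 -0.0001] F [-0.8  0.   0.1] w 0.0679 gf 30.0
tool shift cm [-13.38 -11.96 -14.01]
```

Call:
apply_moves([
  [0,0,0,0,0,-1,6],
  [0,0,0,0,0,-2,6],
  [0,0,0,0,0,-2.5,6],
  [0,0,0,0,0,-2.5,6],
  [0,0,0,0,0,-2.5,6],
  [0,0,0,0,0,-2,6],
  [0,0,0,0,0,-0.5,6],
  [0,0,0,0,0,0,6],
])

```text
t: 18.73
ee_pos: [0.5469, -0.2122, 0.1224]
orientation: [0.964, -0.267, 0.002, 0.0]
ft_force: [0.0, 0.2, -0.8]
gripper_width: 0.0679
gripper_force: 30.0
```

Call:
apply_moves([
  [0,0,0,-1.2,-1.1,0,6],
  [0,0,0,-2.4,-2.2,0,6],
  [0,0,0,-2.4,-2.2,0,6],
  [0,0,0,-2.4,-2.2,0,6],
  [0,0,0,-2.3,-2.0,0,6],
  [0,0,0,-1.5,-1.3,0,6],
  [0,0,0,-0.8,-0.7,0,6],
  [0,0,0,-0.4,-0.3,0,6],
])

```text
t: 19.4
ee_pos: [0.4918, -0.0386, 0.1184]
orientation: [0.964, -0.266, -0.001, 0.0]
ft_force: [-1.1, 0.0, -0.1]
gripper_width: 0.0678
gripper_force: 30.0
```

Call:
apply_moves([
  [0,0,0,0,0,0,6],
  [0,0,0,0,0,0,6],
  [0,0,0,0,0,0,6],
  [0,0,0,0,0,0,6],
  [0,0,0,0,0,0,6],
  [0,0,0,0,0,0,6],
  [0,0,0,0,0,0,6],
  [0,0,0,0,0,0,6],
])

```text
t: 20.07
ee_pos: [0.4927, -0.0401, 0.1198]
orientation: [0.964, -0.267, -0.0, 0.0]
ft_force: [1.4, 1.1, -0.7]
gripper_width: 0.0678
gripper_force: 30.0
```

```bash
python3 -c "
from h import *
rel((.4931,-.0404,.125))
c=eyes.read_camera('scene'); z=robot.state()['ee_pos'][2]+.01+.019; print(z)
for thr in (.98,1,1.02):
  print('lid',fitpts(c,proj(c,(.493,-.041,z)),z,.034,(.4935,-.041),thr=thr,win=40))
  print('rim',fitpts(c,proj(c,(.493,-.041,.1)),.112,.030,(.4931,-.0417),thr=thr,win=60))"
```

```text
t 20.07 pos [ 0.4927 -0.0401  0.1198] xyaw -30.99 tilt [-0.0001 -0.    ] F [ 1.4  1.1 -0.7] w 0.0678 gf 30.0
tool shift cm [ 0.04  0.01 -0.52]
0.14886009620514543
lid (array([ 0.4946, -0.0419]), 62, array([11, 10,  3,  0,  2, 11, 11, 14]))
rim (array([ 0.494 , -0.0422]), 19, array([0, 8, 3, 0, 2, 6, 0, 0]))
lid (array([ 0.4956, -0.0421]), 61, array([10, 10,  4,  0,  4,  7, 12, 14]))
rim (array([ 0.4924, -0.0414]), 21, array([1, 8, 3, 0, 2, 7, 0, 0]))
lid (array([ 0.4964, -0.0425]), 61, array([10,  8,  5,  0,  6,  7, 10, 15]))
rim (array([ 0.4958, -0.0413]), 16, array([1, 6, 3, 0, 4, 0, 2, 0]))
```

Call:
apply_moves([
  [0,0,0,0,0,0.3,6],
  [0,0,0,0,0,0.4,6],
  [0,0,0,0,0,0.4,6],
  [0,0,0,0,0,0.4,6],
  [0,0,0,0,0,0.3,6],
  [0,0,0,0,0,0.2,6],
  [0,0,0,0,0,0.1,6],
  [0,0,0,0,0,0,6],
])

```text
t: 20.78
ee_pos: [0.4926, -0.0399, 0.0985]
orientation: [0.964, -0.267, -0.0, 0.0]
ft_force: [-0.6, -0.8, -0.0]
gripper_width: 0.0682
gripper_force: 30.0
```

Call:
apply_moves([
  [0,0,0,0,0,0.1,6],
  [0,0,0,0,0,0.1,6],
  [0,0,0,0,0,0.05,6],
  [0,0,0,0,0,0.05,6],
  [0,0,0,0,0,0,6],
  [0,0,0,0,0,0,6],
  [0,0,0,0,0,0,6],
  [0,0,0,0,0,0,6],
])

```text
t: 21.45
ee_pos: [0.4927, -0.04, 0.0959]
orientation: [0.964, -0.267, 0.0, 0.0]
ft_force: [-0.5, -0.8, -1.1]
gripper_width: 0.0676
gripper_force: 30.0
```

```bash
python3 -c "
from h import *
rel((.4931,-.0404,.095))"
```

```text
t 21.45 pos [ 0.4927 -0.04    0.0959] xyaw -30.98 tilt [ 0.0001 -0.    ] F [-0.5 -0.8 -1.1] w 0.0676 gf 30.0
tool shift cm [0.05 0.02 0.09]
```

Call:
apply_moves([
  [0,0,0,0,0,0.05,6],
  [0,0,0,0,0,0.05,6],
  [0,0,0,0,0,0.05,6],
  [0,0,0,0,0,0,6],
  [0,0,0,0,0,0,6],
  [0,0,0,0,0,0,6],
  [0,0,0,0,0,0,6],
  [0,0,0,0,0,0,6],
])

```text
t: 22.12
ee_pos: [0.4929, -0.04, 0.0947]
orientation: [0.964, -0.267, 0.0, 0.0]
ft_force: [0.3, -0.9, 3.7]
gripper_width: 0.0678
gripper_force: 30.0
```

```bash
python3 -c "
from h import *
rel((.4931,-.0404,.095)); print(robot.state()['ft_torque'])"
```

```text
t 22.12 pos [ 0.4929 -0.04    0.0947] xyaw -30.98 tilt [ 0.0006 -0.0002] F [ 0.3 -0.9  3.7] w 0.0678 gf 30.0
tool shift cm [ 0.04  0.02 -0.03]
[-0.14686326  0.10366415  0.05769175]
```

Contact at 3.7 N exactly at lug height. Release, rise, and set the fingers to 2 cm for pressing.

Call:
apply_moves([
  [0,0,0,0,0,-0.05,6],
  [0,0,0,0,0,0,8.78],
  [0,0,0,0,0,0,8.78],
  [0,0,0,0,0,0,8.78],
  [0,0,0,0,0,0,8.78],
  [0,0,0,0,0,-0.8,8.78],
  [0,0,0,0,0,-1.5,8.78],
  [0,0,0,0,0,-1.5,8.78],
])

```text
t: 22.78
ee_pos: [0.4923, -0.0398, 0.1331]
orientation: [0.964, -0.267, -0.001, 0.0]
ft_force: [0.1, 0.0, 1.2]
gripper_width: 0.0878
gripper_force: 0.0
```

Call:
apply_moves([
  [0,0,0,0,0,0,2],
  [0,0,0,0,0,0,2],
  [0,0,0,0,0,0,2],
  [0,0,0,0,0,0,2],
  [0,0,0,0,0,0,2],
  [0,0,0,0,0,0,2],
  [0,0,0,0,0,0,2],
  [0,0,0,0,0,0,2],
])

```text
t: 23.45
ee_pos: [0.4926, -0.0399, 0.1325]
orientation: [0.964, -0.267, -0.0, 0.0]
ft_force: [-1.2, -0.1, -0.5]
gripper_width: 0.0379
gripper_force: 0.0
```

```bash
python3 -c "
from h import *
rel((.4931,-.0404,.108))
c=eyes.read_camera('scene')
for z in (.122,.124,.126): print('lid',fitpts(c,proj(c,(.493,-.041,.124)),z,.034,(.4935,-.041),win=40))"
```

```text
t 23.45 pos [ 0.4926 -0.0399  0.1325] xyaw -30.98 tilt [-0.0005  0.0001] F [-1.2 -0.1 -0.5] w 0.0379 gf 0.0
tool shift cm [0.07 0.02 2.45]
lid (array([ 0.4944, -0.0411]), 61, array([11,  9,  5,  0,  3, 11,  7, 15]))
lid (array([ 0.4963, -0.0419]), 61, array([11,  9,  5,  0,  3, 11,  7, 15]))
lid (array([ 0.4983, -0.0427]), 60, array([11,  9,  5,  0,  3, 10,  7, 15]))
```

Call:
apply_moves([
  [0,0,0,0.1,0,0.3,2],
  [0,0,0,0,0,0.3,2],
  [0,0,0,0,0,0.4,2],
  [0,0,0,0,0,0.4,2],
  [0,0,0,0,0,0.3,2],
  [0,0,0,0,0,0.2,2],
  [0,0,0,0,0,0.1,2],
  [0,0,0,0,0,0,2],
])

```text
t: 24.17
ee_pos: [0.4934, -0.0404, 0.1125]
orientation: [0.964, -0.267, -0.0, 0.0]
ft_force: [0.7, 0.1, -0.5]
gripper_width: 0.02
gripper_force: 0.0
```

Call:
apply_moves([
  [0,0,0,0,0,0.1,2],
  [0,0,0,0,0,0.1,2],
  [0,0,0,0,0,0.1,2],
  [0,0,0,0,0,0.1,2],
  [0,0,0,0,0,0.1,2],
  [0,0,0,0,0,0,2],
  [0,0,0,0,0,0,2],
  [0,0,0,0,0,0,2],
])

```text
t: 24.83
ee_pos: [0.4936, -0.0404, 0.1079]
orientation: [0.964, -0.267, 0.0, -0.0]
ft_force: [-0.2, -0.1, -0.1]
gripper_width: 0.0201
gripper_force: 0.0
```

```bash
python3 -c "
from h import *
rel((.4931,-.0404,.108)); print(robot.state()['ft_torque'])"
```

```text
t 24.83 pos [ 0.4936 -0.0404  0.1079] xyaw -30.98 tilt [ 0.0001 -0.    ] F [-0.2 -0.1 -0.1] w 0.0201 gf 0.0
tool shift cm [-0.05  0.02 -0.01]
[ 0.01329256  0.06316182 -0.00311093]
```

Call:
apply_moves([
  [0,0,0,0,0,0.05,2],
  [0,0,0,0,0,0.05,2],
  [0,0,0,0,0,0.05,2],
  [0,0,0,0,0,0.05,2],
  [0,0,0,0,0,0.05,2],
  [0,0,0,0,0,0.05,2],
  [0,0,0,0,0,0,2],
  [0,0,0,0,0,0,2],
])

```text
t: 25.5
ee_pos: [0.4942, -0.0407, 0.1061]
orientation: [0.964, -0.267, 0.001, -0.0]
ft_force: [-1.2, -1.1, 6.4]
gripper_width: 0.0202
gripper_force: 3.0
```

Call:
apply_moves([
  [0,0,0,0,0,0.05,2],
  [0,0,0,0,0,0.05,2],
  [0,0,0,0,0,0,2],
  [0,0,0,0,0,0,2],
  [0,0,0,0,0,0,2],
  [0,0,0,0,0,0,2],
  [0,0,0,0,0,0,2],
  [0,0,0,0,0,0,2],
])

```text
t: 26.17
ee_pos: [0.4944, -0.0407, 0.1056]
orientation: [0.964, -0.267, 0.002, -0.0]
ft_force: [-1.6, -0.3, 8.0]
gripper_width: 0.02
gripper_force: 3.9
```

Call:
apply_moves([
  [0,0,0,0,0,0.05,2],
  [0,0,0,0,0,0.05,2],
  [0,0,0,0,0,0.05,2],
  [0,0,0,0,0,0.05,2],
  [0,0,0,0,0,0.05,2],
  [0,0,0,0,0,0,2],
  [0,0,0,0,0,0,2],
  [0,0,0,0,0,0,2],
])

```text
t: 26.83
ee_pos: [0.4932, -0.0403, 0.1007]
orientation: [0.964, -0.267, -0.001, 0.0]
ft_force: [-0.1, 0.3, 0.3]
gripper_width: 0.0199
gripper_force: 0.0
```

Call:
apply_moves([
  [0,0,0,0,0,0.05,2],
  [0,0,0,0,0,0.05,2],
  [0,0,0,0,0,0.05,2],
  [0,0,0,0,0,0.05,2],
  [0,0,0,0,0,0.05,2],
  [0,0,0,0,0,0,2],
  [0,0,0,0,0,0,2],
  [0,0,0,0,0,0,2],
])

```text
t: 27.5
ee_pos: [0.4936, -0.0404, 0.0988]
orientation: [0.964, -0.267, 0.0, 0.0]
ft_force: [0.1, -0.3, -0.7]
gripper_width: 0.02
gripper_force: 0.0
```

```bash
python3 -c "
from h import *
rel((.4931,-.0404,.099)); print(robot.state()['ft_torque'])"
```

```text
t 27.5 pos [ 0.4936 -0.0404  0.0988] xyaw -30.98 tilt [ 0. -0.] F [ 0.1 -0.3 -0.7] w 0.02 gf 0.0
tool shift cm [-0.04  0.02 -0.02]
[ 0.08387305  0.01586809 -0.02073566]
```

It clicked: the force dropped to zero. Press on to the hard stop and hold.

Call:
apply_moves([
  [0,0,0,0,0,0.05,2],
  [0,0,0,0,0,0.05,2],
  [0,0,0,0,0,0.05,2],
  [0,0,0,0,0,0.05,2],
  [0,0,0,0,0,0.05,2],
  [0,0,0,0,0,0.05,2],
  [0,0,0,0,0,0,2],
  [0,0,0,0,0,0,2],
])

```text
t: 28.17
ee_pos: [0.4944, -0.0406, 0.098]
orientation: [0.964, -0.267, 0.002, -0.0]
ft_force: [-2.2, 0.8, 8.1]
gripper_width: 0.0198
gripper_force: 4.4
```

Call:
apply_moves([
  [0,0,0,0,0,0.05,2],
  [0,0,0,0,0,0.05,2],
  [0,0,0,0,0,0.05,2],
  [0,0,0,0,0,0.05,2],
  [0,0,0,0,0,0,2],
  [0,0,0,0,0,0,2],
  [0,0,0,0,0,0,2],
  [0,0,0,0,0,0,2],
])

```text
t: 28.83
ee_pos: [0.4951, -0.0408, 0.0979]
orientation: [0.964, -0.267, 0.003, -0.0]
ft_force: [-3.1, -0.6, 16.5]
gripper_width: 0.0198
gripper_force: 7.9
```

```bash
python3 -c "
from h import *
rel((.4931,-.0404,.099)); print(robot.state()['ft_torque'])"
```

```text
t 28.83 pos [ 0.4951 -0.0408  0.0979] xyaw -30.98 tilt [ 0.0059 -0.0012] F [-3.1 -0.6 16.5] w 0.0198 gf 7.9
tool shift cm [-0.2   0.07 -0.11]
[-0.0263594   0.60669656 -0.03989338]
```

Call:
apply_moves([
  [0,0,0,0,0,0.05,2],
  [0,0,0,0,0,0.05,2],
  [0,0,0,0,0,0.05,2],
  [0,0,0,0,0,0,2],
  [0,0,0,0,0,0,2],
  [0,0,0,0,0,0,2],
  [0,0,0,0,0,0,2],
  [0,0,0,0,0,0,2],
])

```text
t: 29.5
ee_pos: [0.4957, -0.041, 0.0979]
orientation: [0.964, -0.267, 0.004, -0.0]
ft_force: [-4.8, -0.1, 20.7]
gripper_width: 0.0201
gripper_force: 10.5
```

```bash
python3 -c "
from h import *
rel(None)
c=eyes.read_camera('scene')
print('lid',fitpts(c,proj(c,(.493,-.041,.115)),.115,.034,(.4935,-.041),win=40))
b=blob(c,proj(c,(.493,-.041,.08)),win=60); print('bottom px',b[:,1].max(), 'expected',proj(c,(.51,-.05,0)))
rel(None)"
```

```text
t 29.5 pos [ 0.4957 -0.041   0.0979] xyaw -30.98 tilt [ 0.0081 -0.0017] F [-4.8 -0.1 20.7] w 0.0201 gf 10.5
lid (array([ 0.4977, -0.0415]), 47, array([ 6, 10,  4,  0,  4,  6,  7, 10]))
bottom px 248 expected [272.4145625  250.43260458]
t 29.55 pos [ 0.4957 -0.041   0.0979] xyaw -30.99 tilt [ 0.0081 -0.0017] F [-3.4  0.  20.6] w 0.0198 gf 10.5
```

```bash
python3 -c "
from h import *
print(robot.hand_in())"
```

```text
the job is handed in; nothing more can be done
None
```

The job is handed in: the single tub is nested all the way down and released. The lid snapped on and went down to its hard stop at the expected depth, and the fingers still hold it down with about 20 N. The verdict was not shown; that the lid is level all round is judged from depth and force only, since my ten picture views were used up, and my first grasp closed on empty air above the rim, moving nothing.

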